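# Set out the doming punches in working order

### The arm

A 6-joint arm with a two-finger parallel gripper is mounted at the origin on the work surface. World frame = base frame: x ahead of the robot, y to its left, z up, the work surface at z = 0. Lengths are in m, angles in rad, forces in N, time in s.
With the tool pointing down it reaches from about 0.25 to 0.775 m from the base axis. Payload 8.9 kg.
Tool frame: the origin (TCP) lies at the very end of the fingers, on their centre line; the grasp point (between the pads) lies 19 mm behind it; z points along the fingers, y is the line along which they close (so a half turn about z gives the same grasp; the last joint's range is limited). The gripper opens to 85 mm and grips with 20 to 120 N. Pads are 22 mm wide; open, the fingers measure 114 mm over their backs; the gripper's body (76 mm by 85 mm) begins 54 mm behind the grasp point. The pads swing forward as they close: fully open they stand 13 mm farther back than shut.
Start: joints at [1.127, 0.291, -0.153, 1.127, 0, 1.431], TCP at [0.158, 0.501, 0.195] pointing down, gripper open.
Joint ranges: [-2.52, 2.52], [-0.91, 1.74], [-1.3, 1.37], [-1.96, 2.02], [-1.52, 1.47], [-3.14, 3.14]. Speed limits (rad/s): [2.22, 2.22, 2.79, 3.14, 3.14, 3.14].

### API

Orientations are given as [roll, pitch, yaw] about the fixed x, y, z axes, in that order (R = Rz(yaw) Ry(pitch) Rx(roll)).
In Python, from workcell import monitor, vision, env gives the robot as it stands. The module is installed in compiled form; this text tells all that it offers.
- The arm moves only by the tool arm_command, never from a script. Its argument "targets" is a list that holds one entry, the list of rows, each a list of 5 numbers: the opening, from 0 (shut) to 1 (fully open), then the shift along the world's x, y, z in m, then the turn about the world's z in rad. A call has 1 to 5 rows; each row is the pose to reach, as a shift and turn from the pose commanded when the call began; what a row does not reach only later rows make up. A row lasts 1/12 s, in which the tool goes at most 41.7 mm and 7.16 degrees, less where a joint would pass 70% of its speed; a pose out of reach is approached as far as the arm can. A call with a gripper value outside its range is refused whole. The fingers move at their own pace and stop on an object; the grip force is fixed at half the most. Time passes only in rows, so rows that repeat a pose let the fingers close. It gives the time, the measured TCP pose, the force, the opening and the grip force at its end, in the units of the state.
- monitor.read_state(): the state, without advancing time (a new reading comes with each control period).
- vision.grab_frame(name): name is "scene" or "top" or "wrist"; returns the picture (480x640x3 uint8, red, green, blue); there is no depth.
- vision.camera_params(name): a dict with "camera_matrix" (3x3 intrinsics, pixels), "eye" and "rotation" of the camera in the world. Camera axes: x right, y down, z forward; pixel columns grow to the right and rows downward; lengths in m; the calibration is good to about 2 mm. A picture is of the moment at which its call begins: read the wrist's pose just before it. camera_params takes no time and is no camera call; for the wrist camera it gives the pose at the moment of the call.
- env.finish_job(): hands the job in; it is judged then, once.
The state is a dict: "time": time; "qpos": joint angles; "joint_velocities": joint speeds; "tau": joint torques, N m; "eef_pos": TCP position; "ee_rot": TCP orientation; "ft_force": force on the tool from outside, world axes, zero at the start; "moment": the same for the moment, N m; "grip_width": finger opening in m; "finger_force": force on a finger pad.
Only numpy, scipy, OpenCV 4.12 (cv2) and the standard library are available. Lean on these libraries where they do the work, as an engineer would, in place of code of your own. Each camera call takes 0.05 s, during which the arm holds its last target. There are 200 camera calls.

### The job

Get the doming punches ready for work: stand the four of them in the wooden punch stand, each upright with its ball up in a recess of its own, in order of ball size, the largest in the end recess next to the steel doming block (the cube with hollows) and the smallest at the other end. Leave the white cone with the finished ring on it standing where it is.

Things in the scene. Friction and masses are not known exactly. Their poses are not given: they have to be found in the camera images.
- punch_20_mid (a point): Smallest doming punch: a dark steel shank 20 mm in diameter, 45 mm long, with a flat foot and a polished steel ball 20 mm in diameter on top; 62 mm tall in all, about 137 g; it stands upright on its foot at the start. The point is on its axis, 32 mm above the foot (about half-way up); its z axis points up along the shank to the ball. The straight part of the shank, where to grip it, runs from 0 to 40 mm above the foot.
- punch_26_mid (a point): Second smallest doming punch: a dark steel shank 20 mm in diameter, 45 mm long, with a flat foot and a polished steel ball 26 mm in diameter on top; 69 mm tall in all, about 176 g; it stands upright on its foot at the start. The point is on its axis, 32 mm above the foot (about half-way up); its z axis points up along the shank to the ball. The straight part of the shank, where to grip it, runs from 0 to 40 mm above the foot.
- punch_32_mid (a point): Second largest doming punch: a dark steel shank 20 mm in diameter, 45 mm long, with a flat foot and a polished steel ball 32 mm in diameter on top; 75 mm tall in all, about 238 g; it stands upright on its foot at the start. The point is on its axis, 32 mm above the foot (about half-way up); its z axis points up along the shank to the ball. The straight part of the shank, where to grip it, runs from 0 to 40 mm above the foot.
- punch_38_mid (a point): Largest doming punch: a dark steel shank 20 mm in diameter, 45 mm long, with a flat foot and a polished steel ball 38 mm in diameter on top; 82 mm tall in all, about 329 g; it stands upright on its foot at the start. The point is on its axis, 32 mm above the foot (about half-way up); its z axis points up along the shank to the ball. The straight part of the shank, where to grip it, runs from 0 to 40 mm above the foot.
- place_a: Recess in the wooden punch stand (one end recess; the row runs a, b, c, d): round, 42 mm across, 6 mm deep, flat floor lined with dark leather. Origin: centre of its floor, 16 mm above the bench; z up, y along the row from a towards d. Recesses are 80 mm apart. The stand is a fixed pale wooden bar 64 x 316 x 22 mm.
- place_b: Recess in the wooden punch stand (next to recess a): round, 42 mm across, 6 mm deep, flat floor lined with dark leather. Origin: centre of its floor, 16 mm above the bench; z up, y along the row from a towards d. Recesses are 80 mm apart. The stand is a fixed pale wooden bar 64 x 316 x 22 mm.
- place_c: Recess in the wooden punch stand (between recesses b and d): round, 42 mm across, 6 mm deep, flat floor lined with dark leather. Origin: centre of its floor, 16 mm above the bench; z up, y along the row from a towards d. Recesses are 80 mm apart. The stand is a fixed pale wooden bar 64 x 316 x 22 mm.
- place_d: Recess in the wooden punch stand (the other end recess): round, 42 mm across, 6 mm deep, flat floor lined with dark leather. Origin: centre of its floor, 16 mm above the bench; z up, y along the row from a towards d. Recesses are 80 mm apart. The stand is a fixed pale wooden bar 64 x 316 x 22 mm.
- doming_block: Doming block: fixed steel cube 60 mm on a side with round hollows in its faces. It stands on the bench 95 mm beyond the end recess at one end of the stand (either end: recess a or recess d); beyond the other end there is a low flat steel bench block on a black rubber base, 74 x 74 x 30 mm, its centre also 95 mm from the end recess. Origin: centre of its underside; z up.
- ring_cone: White ring display cone with a gold ring on it, 66 mm high, 36 mm across the foot, loose, 90 g, standing among the punches. Origin: centre of its foot; z up.

How it is judged:
By the outcome, as a careful person would: the job done as asked, in the order asked, and still so for the second after the job is handed in, with the robot touching nothing.
It also fails if it takes over 102 s, if anything falls off the work surface, if the arm or the gripper's body presses on something with over 40 N, if the wrist force passes 120 N, or if a joint passes its speed limit or range.

## Working session

There is one attempt and no reset: what is moved stays moved. The work goes in short steps, Python scripts to look and compute and a tool call to move; the robot and the scene stay as the last step left them, time stands still between calls to the robot, and variables do not carry over. Pictures are saved under pics/ and viewed, at most 14 in all, crops included, and the job is handed in when it is done.

Besides the shell and the picture viewer there is one more tool, called after "Emit:" as name(argument=value, ...), one argument or row to a line, values as JSON. arm_command: Moves the arm, as the interface text tells. Its arguments: {"type":"object","properties":{"targets":{"type":"array","items":{"type":"array","items":{"type":"array","items":{"type":"number"}}}}},"required":["targets"]}

```bash
mkdir -p pics; cat > h.py <<'E'
import numpy as np, cv2
from workcell import monitor, vision, env
def snap(n,f):
    p=vision.camera_params(n); im=vision.grab_frame(n); cv2.imwrite('pics/'+f,im[:,:,::-1]); return p,im
def ray(p,u,v,z):
    K=np.array(p['camera_matrix']);R=np.array(p['rotation']);e=np.array(p['eye'])
    d=R@np.linalg.solve(K,[u,v,1]); return e+d*(z-e[2])/d[2]
def proj(p,X):
    c=np.array(p['rotation']).T@(np.array(X)-p['eye']); q=np.array(p['camera_matrix'])@c; return q[:2]/q[2]
E
python3 - <<'E'
from h import *
for n in('top','scene'):
    p,_=snap(n,n+'0.png'); print(n,p)
print(monitor.read_state())
E
```

```text
top {'camera_matrix': array([[463.39696658,   0.        , 319.6043944 ],
       [  0.        , 463.39696658, 232.74766732],
       [  0.        ,   0.        ,   1.        ]]), 'eye': array([ 4.01341980e-01, -8.99753401e-05,  7.98180159e-01]), 'rotation': array([-2.94933176, -0.02264625, -1.55481571])}
scene {'camera_matrix': array([[615.69260429,   0.        , 327.12853794],
       [  0.        , 615.69260429, 239.27771792],
       [  0.        ,   0.        ,   1.        ]]), 'eye': array([ 0.97308829, -0.54554513,  0.76950342]), 'rotation': array([-2.39469269, -0.01137987,  0.65101581])}
{'time': 0.1, 'qpos': array([ 1.12669043e+00,  2.91248588e-01, -1.53990641e-01,  1.12667954e+00,
       -5.20884565e-06,  1.43147957e+00]), 'joint_velocities': array([-7.01680188e-06, -2.00333968e-04,  9.53260759e-04,  2.01335841e-04,
       -5.09433233e-04,  1.20454637e-03]), 'tau': array([ 2.27219294e-03, -5.37978923e+01,  3.31919432e+01,  9.24205320e-03,
       -1.87542778e-04,  1.54557694e-05]), 'eef_pos': array([0.15738377, 0.50044122, 0.19409941]), 'ee_rot': array([-3.14048037e+00, -1.50710903e-04,  2.83680343e+00]), 'ft_force': array([-0.48023464, -0.34392119, -0.06840122]), 'moment': array([-0.05127119, -0.02398766, -0.02503931]), 'finger_force': 0.0, 'grip_width': 0.08547346334141429}
```

View images.

```bash
sed -i "s/R=np.array(p\['rotation'\])/R=rot(p)/; s/np.array(p\['rotation'\]).T/rot(p).T/" h.py; cat >> h.py <<'E'
from scipy.spatial.transform import Rotation
def rot(p): return Rotation.from_euler('xyz',p['rotation']).as_matrix()
E
```

```text
(no output)
```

View pics/top0.png

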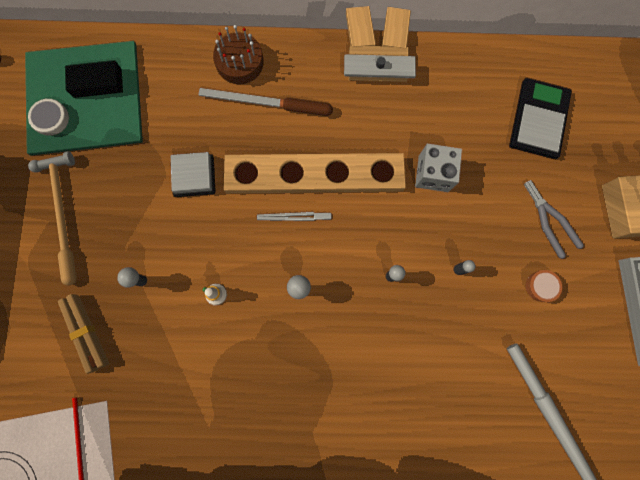

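View pics/scene0.png

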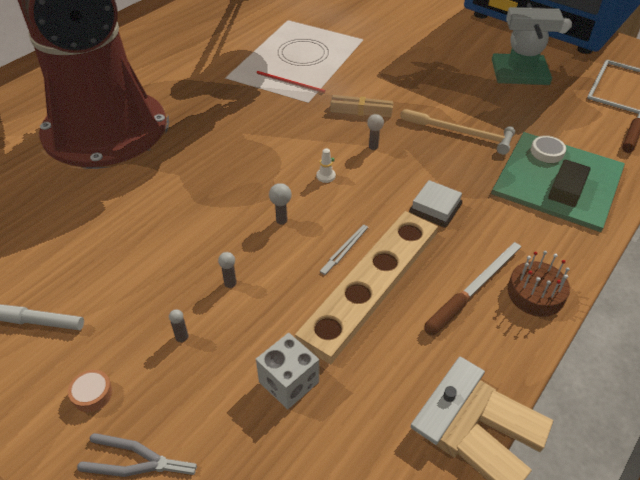

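```bash
python3 - <<'E'
import cv2,numpy as np
t=cv2.imread('pics/top0.png')
c=lambda x,y:cv2.resize(t[y-20:y+20,x-20:x+20],(198,198),interpolation=cv2.INTER_CUBIC)
r1=np.hstack([c(128,277),c(298,287),c(397,273),c(468,267)])
r2=np.hstack([c(245,172),c(291,172),c(337,172),c(382,171)])
cv2.imwrite('pics/crop.png',np.vstack([r1,r2]))
s=cv2.imread('pics/scene0.png')
c=lambda x,y:cv2.resize(s[y-25:y+25,x-20:x+20],(200,250),interpolation=cv2.INTER_CUBIC)
cv2.imwrite('pics/crop2.png',np.hstack([c(375,130),c(280,203),c(228,268),c(178,325)]))
E
```

```text
(no output)
```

View pics/crop.png

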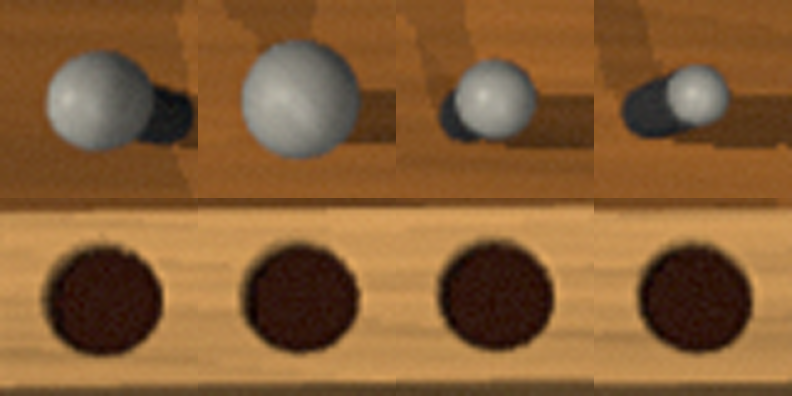

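View pics/crop2.png

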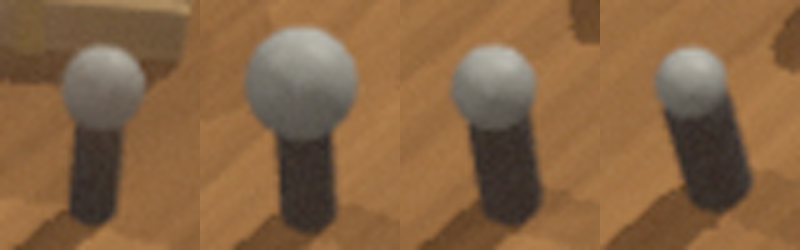

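```bash
python3 - <<'E'
from h import *
p=vision.camera_params('top');s=vision.camera_params('scene')
g=lambda x0,y0,a,b:(x0-20+(a+.5)/4.95-.5,y0-20+(b+.5)/4.95-.5)
g2=lambda x0,y0,a,b:(x0-20+(a+.5)/5-.5,y0-25+(b+.5)/5-.5)
for n,q,z,q2 in [('32',g(128,277,100,100),.059,g2(375,130,104,87)),('38',g(298,287,102,99),.063,g2(280,203,101,83)),('26',g(397,273,99,98),.056,g2(228,268,94,87)),('20',g(468,267,103.5,95),.052,g2(178,325,91,82))]:
    print(n,ray(p,*q,z).round(4),ray(s,*q2,z).round(4))
r=[ray(p,*q,.019) for q in (g(245,172,104,100.5),g(291,172,103,100.5),g(337,172,101,97.5),g(382,171,101,100))]
for x in r:print(x.round(4))
d=r[3]-r[0];print(np.linalg.norm(d)/3,np.arctan2(d[1],d[0]))
print(ray(p,215,300,0),ray(s,326,177,0), ray(p,440,165,.06))
E
```

```text
32 [0.4684 0.2876 0.059 ] [0.4685 0.2825 0.059 ]
38 [0.4574 0.018  0.063 ] [0.4581 0.0128 0.063 ]
26 [ 0.4835 -0.1397  0.056 ] [ 0.4839 -0.144   0.056 ]
20 [ 0.497  -0.2583  0.052 ] [ 0.4975 -0.2621  0.052 ]
[0.6593 0.1161 0.019 ]
[0.6611 0.0359 0.019 ]
[ 0.6641 -0.0442  0.019 ]
[ 0.6669 -0.1237  0.019 ]
0.07994686901264426 -1.5387708026765865
[0.43705488 0.16012874 0.        ] [0.44997554 0.15207816 0.        ] [ 0.66547544 -0.2150799   0.06      ]
```

Emit:
arm_command(
  targets=[
    [[1,0.021,-0.035,0,-0.09],[1,0.042,-0.07,0,-0.18],[1,0.064,-0.104,0,-0.27],[1,0.086,-0.138,0,-0.35],[1,0.107,-0.173,0,-0.44]],
  ],
)

```text
time: 0.52
eef_pos: [0.2649, 0.3262, 0.1944]
ee_rot: [-3.141, 0.0, 2.394]
ft_force: [1.0, -0.3, 0.3]
grip_width: 0.0857
finger_force: 0.0
```

Emit:
arm_command(
  targets=[
    [[1,0.021,-0.035,0,-0.09],[1,0.042,-0.07,0,-0.18],[1,0.064,-0.104,0,-0.27],[1,0.086,-0.138,0,-0.35],[1,0.107,-0.173,0,-0.44]],
  ],
)

```text
time: 0.93
eef_pos: [0.3722, 0.153, 0.1946]
ee_rot: [3.141, -0.0, 1.953]
ft_force: [1.6, 1.3, 0.5]
grip_width: 0.0854
finger_force: 0.0
```

Emit:
arm_command(
  targets=[
    [[1,0.021,-0.035,0,-0.09],[1,0.042,-0.07,0,-0.18],[1,0.064,-0.104,0,-0.27],[1,0.086,-0.139,0,-0.354],[1,0.086,-0.139,0,-0.354]],
  ],
)

```text
time: 1.35
eef_pos: [0.461, 0.0102, 0.1943]
ee_rot: [3.14, 0.002, 1.592]
ft_force: [-0.6, 0.3, 0.2]
grip_width: 0.0856
finger_force: 0.0
```

```bash
python3 - <<'E'
from h import *
s=monitor.read_state();print(s['time'],s['eef_pos'],s['ee_rot'],s['qpos'])
p,_=snap('wrist','w1.png');print(p)
for n,X in [('38',(.4578,.0154,.063)),('foot',(.4578,.0154,0))]:print(n,proj(p,X))
E
```

```text
1.35 [0.46104782 0.01023856 0.19431501] [3.13970337e+00 2.11761915e-03 1.59246398e+00] [-0.13511852  0.16801115 -0.31512507  1.08546333 -0.00179664  1.41400618]
{'camera_matrix': array([[346.44365512,   0.        , 319.42171264],
       [  0.        , 346.44365512, 233.73497497],
       [  0.        ,   0.        ,   1.        ]]), 'eye': array([0.45987483, 0.07976513, 0.37274364]), 'rotation': array([ 2.86349171e+00, -2.23617548e-03,  2.13418529e-02])}
38 [314.87489546 208.26286795]
foot [315.47754284 196.43313852]
```

View pics/w1.png

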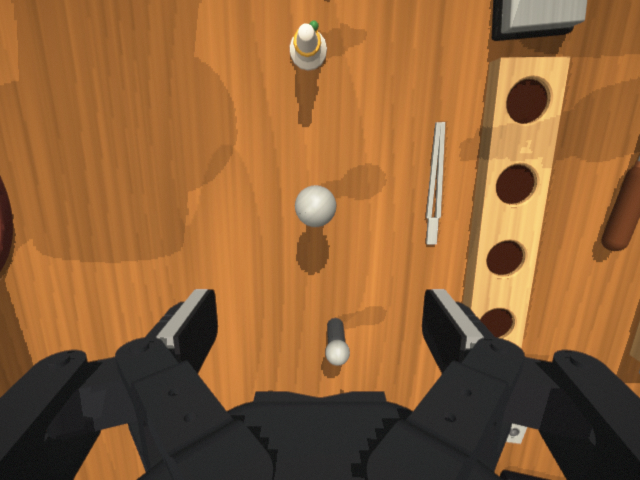

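Emit:
arm_command(
  targets=[
    [[1,0,0.001,-0.04,0],[1,0,0.001,-0.08,0],[1,0,0.001,-0.12,0],[1,0,0.001,-0.15,0],[1,0,0.001,-0.165,0]],
  ],
)

```text
time: 1.82
eef_pos: [0.4541, 0.018, 0.0262]
ee_rot: [-3.136, -0.001, 1.604]
ft_force: [-0.5, -0.1, 0.2]
grip_width: 0.0855
finger_force: 0.0
```

Emit:
arm_command(
  targets=[
    [[1,0,0,-0.01,0],[1,0,0,-0.016,0],[1,0,0,-0.016,0],[0.5,0,0,-0.016,0],[0.3,0,0,-0.016,0]],
  ],
)

```text
time: 2.23
eef_pos: [0.4581, 0.017, 0.0144]
ee_rot: [3.14, 0.0, 1.603]
ft_force: [-0.7, -0.1, 0.8]
grip_width: 0.0636
finger_force: 0.0
```

Emit:
arm_command(
  targets=[
    [[0.1,0,0,0,0],[0,0,0,0,0],[0,0,0,0,0],[0,0,0,0,0],[0,0,0,0,0]],
  ],
)

```text
time: 2.65
eef_pos: [0.4584, 0.0167, 0.0146]
ee_rot: [3.14, 0.0, 1.603]
ft_force: [-1.2, 0.6, 8.4]
grip_width: 0.0351
finger_force: 58.9
```

```bash
python3 - <<'E'
from h import *
p,im=snap('scene','s1.png')
c=proj(p,(.458,.017,.05)).astype(int);print(c)
x,y=c; cv2.imwrite('pics/s1c.png',cv2.resize(im[y-70:y+50,x-70:x+70,::-1],None,fx=5,fy=5,interpolation=cv2.INTER_CUBIC))
E
```

```text
[281 198]
```

View pics/s1c.png

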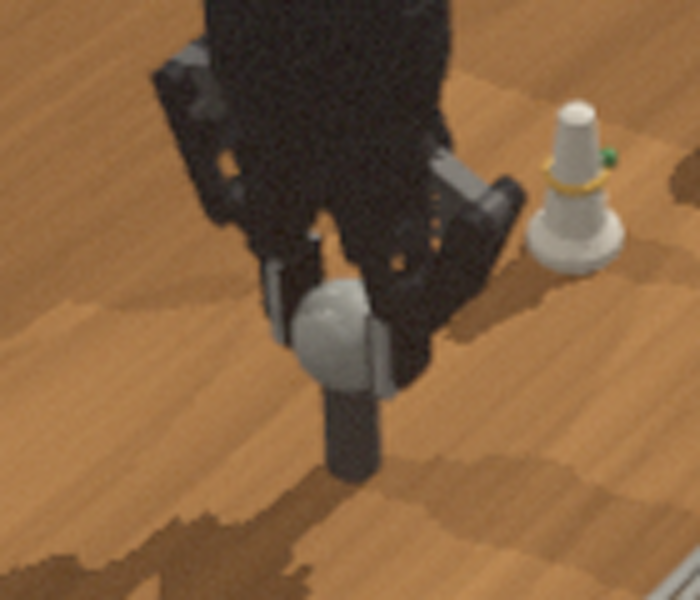

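```bash
python3 - <<'E'
from h import *
p=vision.camera_params('scene')
for X in [(.476,.017,.02),(.476,.017,.03),(.476,.017,.04),(.476,.006,.03),(.476,.028,.03),(.458,.017,0),(.458,.017,.082),(.458,.017,.063)]: print(X,(proj(p,X)-[211,128])*5)
E
```

```text
(0.476, 0.017, 0.02) [397.22860575 438.05061271]
(0.476, 0.017, 0.03) [396.28125734 417.32280994]
(0.476, 0.017, 0.04) [395.32058579 396.30349938]
(0.476, 0.006, 0.03) [375.58303838 435.29090778]
(0.476, 0.028, 0.03) [416.74444094 399.55874601]
(0.458, 0.017, 0) [359.503286   456.05185353]
(0.458, 0.017, 0.082) [349.27450914 282.00246115]
(0.458, 0.017, 0.063) [351.75056057 324.13411112]
```

```bash
python3 - <<'E'
from h import *
p={'camera_matrix':[[346.44,0,319.42],[0,346.44,233.73],[0,0,1]],'eye':[.45987,.07977,.37274],'rotation':[2.8635,-.002236,.02134]}
for z in (.195,.207,.22,.235): print(z,proj(p,(.418,.021,z)),proj(p,(.418,-.001,z)))
s=monitor.read_state();print(s['qpos'],s['eef_pos'],s['ft_force'])
p,_=snap('wrist','w2.png')
E
```

```text
0.195 [238.68082933 246.48360597] [240.36598313 284.10057692]
0.207 [233.41519992 253.83914271] [235.38310047 293.60650802]
0.22 [226.8677304 262.9852768] [229.21575711 305.37205518]
0.235 [217.94081537 275.45524882] [220.85768843 321.31688679]
[-1.23260561e-01  3.61551958e-01 -5.93194643e-01  6.14315708e-01
  5.29955882e-05  1.41562281e+00] [0.45835243 0.01669193 0.01455967] [-1.08096328 -0.07923592  9.00702967]
```

View pics/w2.png

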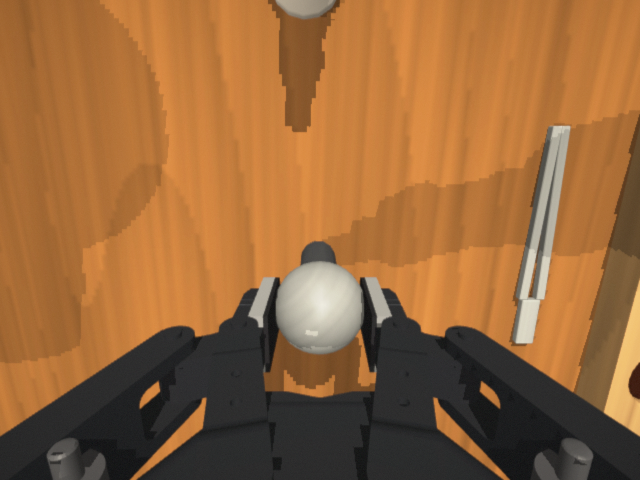

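```bash
python3 - <<'E'
from h import *
p={'camera_matrix':[[346.44,0,319.42],[0,346.44,233.73],[0,0,1]],'eye':[.45987,.07977,.37274],'rotation':[2.8635,-.002236,.02134]}
for X in [(.6593,.1161,.019),(.6611,.0359,.019),(.6641,-.0442,.019),(.6669,-.1237,.019)]: print(proj(p,X))
E
```

```text
[527.59999706 100.0034305 ]
[514.72813332 183.86103028]
[504.48148235 257.82538035]
[495.27891867 323.13867648]
```

Emit:
arm_command(
  targets=[
    [[0.7,0,0,0,0],[0.7,0,0,0,0],[0.7,0,0,-0.01,0],[0.7,0,0,-0.02,0],[0.7,0,0,-0.02,0]],
  ],
)

```text
time: 3.17
eef_pos: [0.4565, 0.0169, -0.0075]
ee_rot: [-3.14, -0.0, 1.603]
ft_force: [-0.7, 0.5, -0.8]
grip_width: 0.0598
finger_force: 0.0
```

Emit:
arm_command(
  targets=[
    [[0.7,0,0,-0.005,0],[0.7,0,0,-0.008,0],[0.5,0,0,-0.008,0],[0.4,0,0,-0.008,0],[0.4,0,0,-0.008,0]],
  ],
)

```text
time: 3.58
eef_pos: [0.4576, 0.0168, -0.0141]
ee_rot: [3.142, 0.0, 1.603]
ft_force: [-1.3, 0.1, 1.6]
grip_width: 0.0346
finger_force: 41.1
```

```bash
python3 - <<'E'
from h import *
p,im=snap('scene','s2.png')
x,y=281,198; cv2.imwrite('pics/s2c.png',cv2.resize(im[y-70:y+50,x-70:x+70,::-1],None,fx=5,fy=5,interpolation=cv2.INTER_CUBIC))
E
```

```text
(no output)
```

View pics/s2c.png

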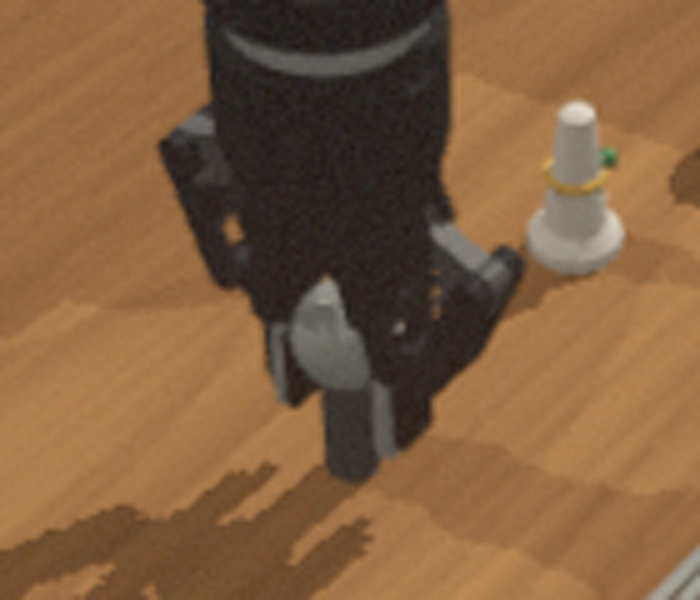

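Emit:
arm_command(
  targets=[
    [[0.7,0,0,0,0],[0.7,0,0,0,0],[0.7,0,0,0.012,0],[0.7,0,0,0.024,0],[0.7,0,0,0.024,0]],
  ],
)

```text
time: 4.05
eef_pos: [0.459, 0.0166, 0.0112]
ee_rot: [3.139, 0.0, 1.603]
ft_force: [0.5, -0.8, 0.5]
grip_width: 0.0596
finger_force: 0.0
```

Emit:
arm_command(
  targets=[
    [[0.5,0,0,0,0],[0.3,0,0,0,0],[0,0,0,0,0],[0,0,0,0,0],[0,0,0,0,0]],
  ],
)

```text
time: 4.47
eef_pos: [0.4576, 0.0168, 0.0095]
ee_rot: [3.141, 0.0, 1.603]
ft_force: [-1.5, -0.7, 11.0]
grip_width: 0.0352
finger_force: 58.7
```

Emit:
arm_command(
  targets=[
    [[0,0,0,0,0],[0,0,0,0.01,0],[0,0,0,0.025,0],[0,0,0,0.04,0],[0,0,0,0.04,0]],
  ],
)

```text
time: 4.88
eef_pos: [0.4584, 0.0167, 0.0507]
ee_rot: [3.14, 0.0, 1.603]
ft_force: [1.0, 0.3, -3.1]
grip_width: 0.0354
finger_force: 60.6
```

```bash
python3 - <<'E'
from h import *
p,im=snap('scene','s3.png')
x,y=281,198; cv2.imwrite('pics/s3c.png',cv2.resize(im[y-80:y+40,x-70:x+70,::-1],None,fx=5,fy=5,interpolation=cv2.INTER_CUBIC))
E
```

```text
(no output)
```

View pics/s3c.png

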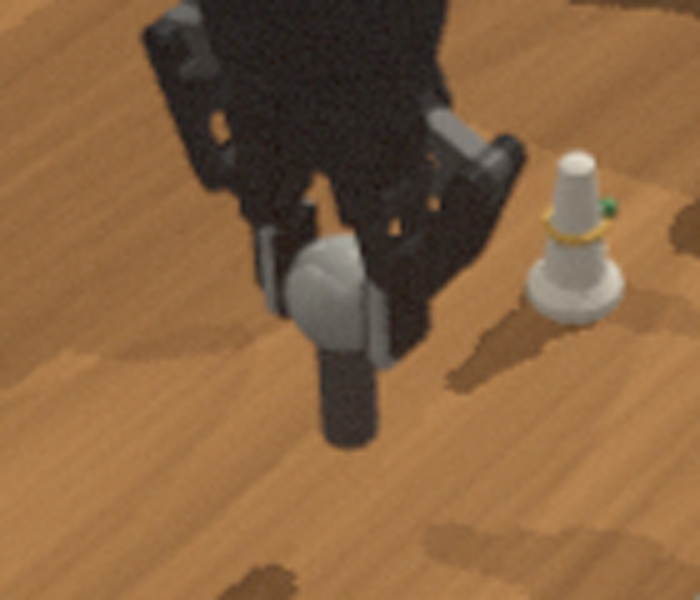

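Emit:
arm_command(
  targets=[
    [[0,0.01,-0.007,0.01,0],[0,0.027,-0.018,0.02,0],[0,0.046,-0.031,0.02,0],[0,0.065,-0.044,0.02,0],[0,0.085,-0.057,0.02,0]],
  ],
)

```text
time: 5.35
eef_pos: [0.5424, -0.0406, 0.0679]
ee_rot: [-3.14, -0.001, 1.603]
ft_force: [-0.2, -0.8, -3.6]
grip_width: 0.0353
finger_force: 60.7
```

Emit:
arm_command(
  targets=[
    [[0,0.019,-0.013,0,0],[0,0.038,-0.026,0,0],[0,0.057,-0.038,0,0],[0,0.073,-0.049,0,0],[0,0.087,-0.058,0,0]],
  ],
)

```text
time: 5.77
eef_pos: [0.6296, -0.099, 0.067]
ee_rot: [-3.139, -0.001, 1.602]
ft_force: [-0.2, -0.3, -3.5]
grip_width: 0.0349
finger_force: 60.7
```

Emit:
arm_command(
  targets=[
    [[0,0.013,-0.009,0,0],[0,0.023,-0.016,0,0],[0,0.031,-0.022,0,0],[0,0.037,-0.026,0,0],[0,0.037,-0.026,0,0]],
  ],
)

```text
time: 6.18
eef_pos: [0.6667, -0.1248, 0.0675]
ee_rot: [-3.14, -0.0, 1.602]
ft_force: [-1.1, -0.2, -4.1]
grip_width: 0.0352
finger_force: 60.7
```

```bash
python3 - <<'E'
from h import *
p,im=snap('scene','s4.png'); print(monitor.read_state()['eef_pos'])
x,y=328,300; cv2.imwrite('pics/s4c.png',cv2.resize(im[y-80:y+60,x-70:x+70,::-1],None,fx=4,fy=4,interpolation=cv2.INTER_CUBIC))
E
```

```text
[ 0.66601362 -0.12420238  0.06781159]
```

View pics/s4c.png

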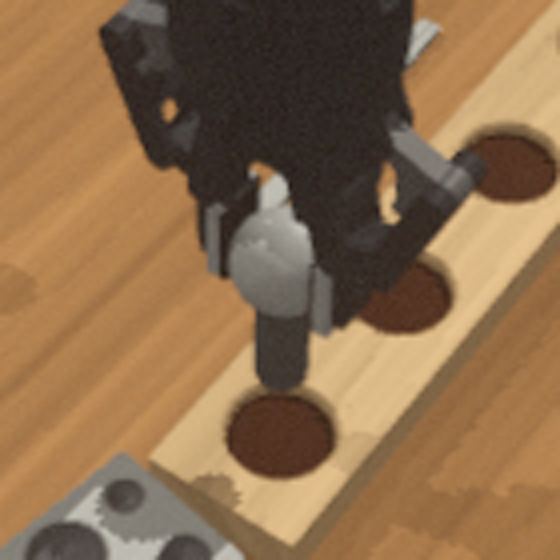

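Emit:
arm_command(
  targets=[
    [[0,0,0,-0.01,0],[0,0,0,-0.02,0],[0,0,0,-0.03,0],[0,0,0,-0.036,0],[0,0,0,-0.04,0]],
  ],
)

```text
time: 6.65
eef_pos: [0.6654, -0.1237, 0.0279]
ee_rot: [-3.14, -0.001, 1.603]
ft_force: [0.4, 0.1, -3.3]
grip_width: 0.0353
finger_force: 60.7
```

Emit:
arm_command(
  targets=[
    [[0,0,0,-0.001,0],[0,0,0,-0.001,0]],
  ],
)

```text
time: 6.82
eef_pos: [0.6663, -0.1241, 0.0283]
ee_rot: [-3.141, -0.0, 1.603]
ft_force: [0.6, -0.8, -2.8]
grip_width: 0.0357
finger_force: 60.7
```

Emit:
arm_command(
  targets=[
    [[0,0,0,-0.001,0],[0,0,0,-0.002,0],[0,0,0,-0.003,0],[0,0,0,-0.003,0]],
  ],
)

```text
time: 7.15
eef_pos: [0.6668, -0.1243, 0.0258]
ee_rot: [3.141, 0.0, 1.603]
ft_force: [0.3, 0.9, -3.2]
grip_width: 0.0354
finger_force: 61.0
```

Emit:
arm_command(
  targets=[
    [[0,0,0,-0.001,0],[0,0,0,-0.0015,0],[0,0,0,-0.002,0],[0,0,0,-0.002,0]],
  ],
)

```text
time: 7.48
eef_pos: [0.667, -0.1246, 0.0256]
ee_rot: [3.14, 0.001, 1.603]
ft_force: [-4.1, 0.9, 11.6]
grip_width: 0.0353
finger_force: 62.1
```

Emit:
arm_command(
  targets=[
    [[0.5,0,0,0,0],[0.6,0,0,0,0],[0.8,0,0,0,0],[0.9,0,0,0,0],[0.9,0,0,0,0]],
  ],
)

```text
time: 7.9
eef_pos: [0.6666, -0.1242, 0.0235]
ee_rot: [-3.142, 0.0, 1.603]
ft_force: [-0.0, 0.5, 0.1]
grip_width: 0.0772
finger_force: 0.0
```

Emit:
arm_command(
  targets=[
    [[0.9,0,0,0.015,0],[0.9,0,0,0.04,0],[0.9,0,0,0.07,0],[0.9,0,0,0.1,0],[0.9,0,0,0.13,0]],
  ],
)

```text
time: 8.32
eef_pos: [0.6663, -0.1241, 0.1548]
ee_rot: [-3.141, -0.0, 1.603]
ft_force: [0.2, 0.1, -0.6]
grip_width: 0.0769
finger_force: 0.0
```

Emit:
arm_command(
  targets=[
    [[1,-0.015,0.031,0,0],[1,-0.03,0.062,0,0],[1,-0.046,0.095,0,0],[1,-0.062,0.128,0,0],[1,-0.078,0.161,0,0]],
  ],
)

```text
time: 8.73
eef_pos: [0.5876, 0.038, 0.1536]
ee_rot: [3.141, -0.0, 1.602]
ft_force: [0.7, -0.4, -0.1]
grip_width: 0.0856
finger_force: 0.0
```

Emit:
arm_command(
  targets=[
    [[1,-0.016,0.033,0,0],[1,-0.032,0.066,0,0],[1,-0.048,0.099,0,0],[1,-0.064,0.132,0,0],[1,-0.08,0.165,0,0]],
  ],
)

```text
time: 9.15
eef_pos: [0.5076, 0.2032, 0.1537]
ee_rot: [3.141, -0.0, 1.603]
ft_force: [-0.4, 0.3, -0.4]
grip_width: 0.0853
finger_force: 0.0
```

Emit:
arm_command(
  targets=[
    [[1,-0.016,0.033,0,0],[1,-0.032,0.066,0,0],[1,-0.041,0.085,0,0],[1,-0.041,0.085,0,0],[1,-0.041,0.085,0,0]],
  ],
)

```text
time: 9.57
eef_pos: [0.4671, 0.2876, 0.1536]
ee_rot: [3.141, 0.0, 1.605]
ft_force: [-0.0, -0.6, 1.0]
grip_width: 0.0857
finger_force: 0.0
```

```bash
python3 - <<'E'
from h import *
print(monitor.read_state()['eef_pos'])
p,im=snap('wrist','w5.png'); q,jm=snap('top','t5.png')
print('32',proj(p,(.4684,.2876,.059)), proj(p,(.4684,.285,.059)))
x,y=proj(p,(.4684,.2876,.059)).astype(int)
a=cv2.resize(im[y-50:y+50,x-50:x+50],(400,400)); print(x-50,y-50)
x,y=380,180; b=cv2.resize(jm[y-50:y+50,x-50:x+50],(400,400))
cv2.imwrite('pics/c5.png',np.hstack([a,b])[:,:,::-1])
E
```

```text
[0.46708653 0.28764584 0.15361173]
32 [320.12184693 224.11112673] [320.01127256 227.20204251]
270 174
```

View pics/c5.png

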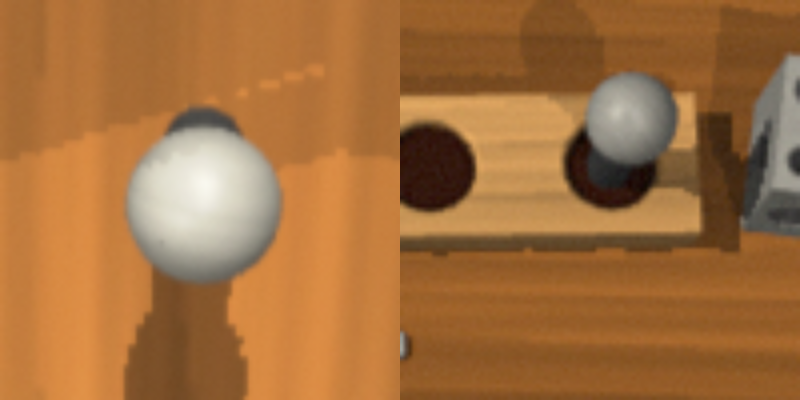

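Emit:
arm_command(
  targets=[
    [[1,0.001,-0.001,-0.035,0],[1,0.001,-0.001,-0.075,0],[1,0.001,-0.001,-0.11,0],[1,0.001,-0.001,-0.135,0],[1,0.001,-0.001,-0.148,0]],
  ],
)

```text
time: 10.08
eef_pos: [0.4672, 0.2834, 0.0023]
ee_rot: [-3.138, 0.002, 1.601]
ft_force: [-1.1, -0.6, -0.7]
grip_width: 0.0854
finger_force: 0.0
```

Emit:
arm_command(
  targets=[
    [[0.7,0,0,0,0],[0.5,0,0,0,0],[0.3,0,0,0,0],[0,0,0,0,0],[0,0,0,0,0]],
  ],
)

```text
time: 10.5
eef_pos: [0.4699, 0.2862, 0.0071]
ee_rot: [3.139, -0.001, 1.603]
ft_force: [-1.1, -0.0, 7.7]
grip_width: 0.0296
finger_force: 58.6
```

Emit:
arm_command(
  targets=[
    [[0,0,0,0,0],[0,0,0,0,0],[0,0,0,0.008,0],[0,0,0,0.02,0],[0,0,0,0.035,0]],
  ],
)

```text
time: 10.92
eef_pos: [0.4679, 0.2855, 0.0412]
ee_rot: [-3.141, 0.0, 1.603]
ft_force: [-0.1, -0.2, -2.4]
grip_width: 0.029
finger_force: 59.4
```

Emit:
arm_command(
  targets=[
    [[0,0.005,-0.008,0.015,0],[0,0.014,-0.024,0.03,0],[0,0.025,-0.042,0.035,0],[0,0.036,-0.061,0.035,0],[0,0.047,-0.08,0.035,0]],
  ],
)

```text
time: 11.33
eef_pos: [0.5164, 0.2053, 0.0772]
ee_rot: [3.14, -0.0, 1.603]
ft_force: [0.7, -0.3, -2.5]
grip_width: 0.0291
finger_force: 59.5
```

Emit:
arm_command(
  targets=[
    [[0,0.012,-0.02,0,0],[0,0.024,-0.04,0,0],[0,0.036,-0.06,0,0],[0,0.048,-0.08,0,0],[0,0.06,-0.1,0,0]],
  ],
)

```text
time: 11.75
eef_pos: [0.576, 0.1048, 0.0765]
ee_rot: [3.141, -0.0, 1.603]
ft_force: [0.9, 0.5, -2.6]
grip_width: 0.0291
finger_force: 59.5
```

Emit:
arm_command(
  targets=[
    [[0,0.012,-0.02,0,0],[0,0.024,-0.04,0,0],[0,0.036,-0.06,0,0],[0,0.047,-0.08,0,0],[0,0.057,-0.097,0,0]],
  ],
)

```text
time: 12.17
eef_pos: [0.6331, 0.0073, 0.0765]
ee_rot: [3.141, 0.0, 1.602]
ft_force: [-0.2, -0.2, -2.9]
grip_width: 0.0289
finger_force: 59.5
```

Emit:
arm_command(
  targets=[
    [[0,0.01,-0.017,0,0],[0,0.019,-0.032,0,0],[0,0.027,-0.045,0,0],[0,0.031,-0.053,0,0],[0,0.031,-0.053,0,0]],
  ],
)

```text
time: 12.58
eef_pos: [0.6642, -0.0458, 0.0761]
ee_rot: [3.141, 0.001, 1.601]
ft_force: [0.3, 0.2, -3.2]
grip_width: 0.029
finger_force: 59.6
```

Emit:
arm_command(
  targets=[
    [[0,0,0,-0.008,0],[0,0,0,-0.02,0],[0,0,0,-0.033,0],[0,0,0,-0.043,0],[0,0,0,-0.048,0]],
  ],
)

```text
time: 13.0
eef_pos: [0.662, -0.043, 0.0258]
ee_rot: [-3.139, -0.001, 1.604]
ft_force: [-0.1, -0.1, -2.6]
grip_width: 0.029
finger_force: 59.6
```

Emit:
arm_command(
  targets=[
    [[0,0,0,-0.001,0],[0,0,0,-0.001,0]],
  ],
)

```text
time: 13.17
eef_pos: [0.6632, -0.0437, 0.0264]
ee_rot: [-3.141, -0.0, 1.603]
ft_force: [0.2, -0.1, -2.5]
grip_width: 0.0289
finger_force: 59.6
```

Emit:
arm_command(
  targets=[
    [[0,0,0,-0.0015,0],[0,0,0,-0.003,0],[0,0,0,-0.004,0],[0,0,0,-0.004,0]],
  ],
)

```text
time: 13.5
eef_pos: [0.6641, -0.0443, 0.0234]
ee_rot: [3.14, 0.0, 1.603]
ft_force: [0.2, 0.5, 2.1]
grip_width: 0.0294
finger_force: 60.0
```

Emit:
arm_command(
  targets=[
    [[0.45,0,0,0,0],[0.55,0,0,0,0],[0.8,0,0,0,0],[0.9,0,0,0,0],[0.9,0,0,0,0]],
  ],
)

```text
time: 13.92
eef_pos: [0.6636, -0.0442, 0.0226]
ee_rot: [3.142, 0.0, 1.603]
ft_force: [0.4, -0.9, -0.7]
grip_width: 0.0765
finger_force: 0.0
```

Emit:
arm_command(
  targets=[
    [[0.9,0,0,0.015,0],[0.9,0,0,0.04,0],[0.9,0,0,0.07,0],[0.9,0,0,0.1,0],[0.9,0,0,0.13,0]],
  ],
)

```text
time: 14.33
eef_pos: [0.6633, -0.0442, 0.154]
ee_rot: [-3.141, -0.0, 1.603]
ft_force: [0.5, 0.3, 0.3]
grip_width: 0.077
finger_force: 0.0
```

Emit:
arm_command(
  targets=[
    [[1,-0.03,-0.016,0,0],[1,-0.06,-0.032,0,0],[1,-0.09,-0.048,0,0],[1,-0.12,-0.064,0,0],[1,-0.15,-0.08,0,0]],
  ],
)

```text
time: 14.75
eef_pos: [0.5121, -0.1246, 0.1526]
ee_rot: [3.141, 0.0, 1.603]
ft_force: [0.6, -0.7, 0.5]
grip_width: 0.085
finger_force: 0.0
```

Emit:
arm_command(
  targets=[
    [[1,-0.02,-0.01,0,0],[1,-0.03,-0.016,0,0],[1,-0.03,-0.016,0,0],[1,-0.03,-0.016,0,0]],
  ],
)

```text
time: 15.08
eef_pos: [0.4843, -0.1405, 0.153]
ee_rot: [3.14, 0.0, 1.602]
ft_force: [-0.1, -0.3, 0.4]
grip_width: 0.0853
finger_force: 0.0
```

```bash
python3 - <<'E'
from h import *
print(monitor.read_state()['eef_pos'])
p,im=snap('wrist','w6.png'); q,jm=snap('top','t6.png')
print('26',proj(p,(.4835,-.1397,.056)))
x,y=proj(p,(.4835,-.1397,.056)).astype(int)
a=cv2.resize(im[y-50:y+50,x-50:x+50],(400,400)); print(x-50,y-50)
x,y=360,180; b=cv2.resize(jm[y-50:y+50,x-50:x+50],(400,400)); print('32,38 in b',[(proj(q,X)-[310,130])*4 for X in [(.664,-.044,.075),(.667,-.124,.079)]])
cv2.imwrite('pics/c6.png',np.hstack([a,b])[:,:,::-1])
E
```

```text
[ 0.48426756 -0.14045205  0.15299334]
26 [317.46491937 222.36469476]
267 172
32,38 in b [array([115.68409293, 121.6931951 ]), array([311.51087251, 115.85390402])]
```

View pics/c6.png

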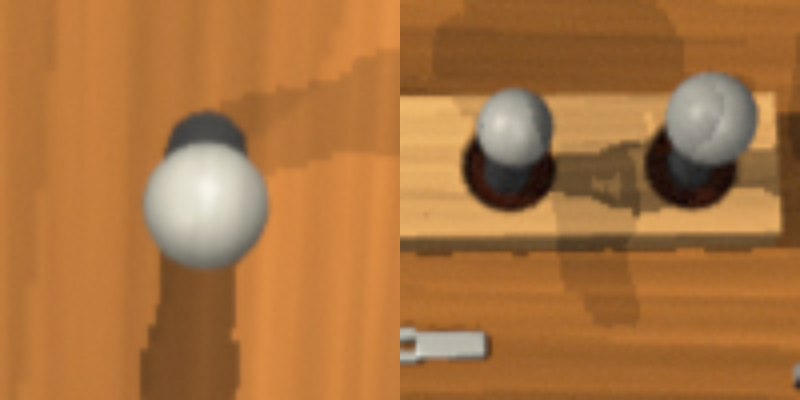

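Emit:
arm_command(
  targets=[
    [[1,0,-0.001,-0.035,0],[1,0,-0.001,-0.075,0],[1,0,-0.001,-0.11,0],[1,0,-0.001,-0.137,0],[1,0,-0.001,-0.15,0]],
  ],
)

```text
time: 15.6
eef_pos: [0.4824, -0.1396, -0.0011]
ee_rot: [-3.138, -0.002, 1.604]
ft_force: [0.2, -0.5, 0.7]
grip_width: 0.0857
finger_force: 0.0
```

Emit:
arm_command(
  targets=[
    [[0.7,0,0,0,0],[0.5,0,0,0,0],[0.3,0,0,0,0],[0,0,0,0,0],[0,0,0,0,0]],
  ],
)

```text
time: 16.02
eef_pos: [0.4847, -0.1416, 0.0038]
ee_rot: [3.14, 0.001, 1.603]
ft_force: [-0.0, 0.0, 1.1]
grip_width: 0.026
finger_force: 1.8
```

Emit:
arm_command(
  targets=[
    [[0,0,0,0,0],[0,0,0,0,0],[0,0,0,0.008,0],[0,0,0,0.02,0],[0,0,0,0.035,0]],
  ],
)

```text
time: 16.43
eef_pos: [0.483, -0.141, 0.0383]
ee_rot: [-3.141, -0.0, 1.603]
ft_force: [0.3, -0.2, -2.4]
grip_width: 0.0229
finger_force: 58.9
```

Emit:
arm_command(
  targets=[
    [[0,0,0,0.02,0],[0,0,0,0.04,0],[0,0.006,0.006,0.06,0],[0,0.015,0.015,0.07,0],[0,0.028,0.028,0.075,0]],
  ],
)

```text
time: 16.85
eef_pos: [0.5124, -0.1139, 0.1155]
ee_rot: [3.139, 0.002, 1.601]
ft_force: [0.2, 0.2, -1.7]
grip_width: 0.023
finger_force: 59.0
```

Emit:
arm_command(
  targets=[
    [[0,0.015,0.015,0,0],[0,0.031,0.031,0,0],[0,0.047,0.047,0,0],[0,0.063,0.063,0,0],[0,0.079,0.079,0,0]],
  ],
)

```text
time: 17.27
eef_pos: [0.5912, -0.0333, 0.1136]
ee_rot: [3.141, 0.0, 1.603]
ft_force: [0.5, 0.3, -2.0]
grip_width: 0.023
finger_force: 59.0
```

Emit:
arm_command(
  targets=[
    [[0,0.016,0.016,0,0],[0,0.032,0.032,0,0],[0,0.046,0.046,0,0],[0,0.058,0.058,0,0],[0,0.066,0.066,0,0]],
  ],
)

```text
time: 17.68
eef_pos: [0.6575, 0.0332, 0.1134]
ee_rot: [3.141, -0.0, 1.604]
ft_force: [-0.8, -0.2, -1.8]
grip_width: 0.0228
finger_force: 59.0
```

Emit:
arm_command(
  targets=[
    [[0,0.004,0.004,0,0],[0,0.004,0.004,-0.01,0],[0,0.004,0.004,-0.03,0],[0,0.004,0.004,-0.05,0],[0,0.004,0.004,-0.067,0]],
  ],
)

```text
time: 18.1
eef_pos: [0.6593, 0.0351, 0.0442]
ee_rot: [-3.14, 0.0, 1.602]
ft_force: [0.8, 0.0, -2.3]
grip_width: 0.0231
finger_force: 59.0
```

Emit:
arm_command(
  targets=[
    [[0,0,0,-0.01,0],[0,0,0,-0.018,0],[0,0,0,-0.022,0],[0,0,0,-0.022,0]],
  ],
)

```text
time: 18.43
eef_pos: [0.6601, 0.0355, 0.0231]
ee_rot: [-3.141, 0.0, 1.602]
ft_force: [-0.5, -0.9, -1.7]
grip_width: 0.0231
finger_force: 59.0
```

Emit:
arm_command(
  targets=[
    [[0,0,0,-0.0015,0],[0,0,0,-0.003,0],[0,0,0,-0.004,0],[0,0,0,-0.004,0]],
  ],
)

```text
time: 18.77
eef_pos: [0.6611, 0.0358, 0.0202]
ee_rot: [3.14, 0.0, 1.603]
ft_force: [-1.0, -0.4, -0.9]
grip_width: 0.0229
finger_force: 59.2
```

Emit:
arm_command(
  targets=[
    [[0,0,0,-0.001,0],[0,0,0,-0.001,0],[0.45,0,0,-0.001,0],[0.7,0,0,-0.001,0],[0.9,0,0,-0.001,0]],
  ],
)

```text
time: 19.18
eef_pos: [0.6606, 0.0358, 0.0187]
ee_rot: [3.141, 0.0, 1.603]
ft_force: [-0.1, 0.3, -0.2]
grip_width: 0.0587
finger_force: 0.0
```

Emit:
arm_command(
  targets=[
    [[0.9,0,0,0,0],[0.9,0,0,0.02,0],[0.9,0,0,0.05,0],[0.9,0,0,0.09,0],[0.9,0,0,0.13,0]],
  ],
)

```text
time: 19.6
eef_pos: [0.6596, 0.0359, 0.1493]
ee_rot: [-3.14, -0.0, 1.603]
ft_force: [1.7, 0.6, 0.5]
grip_width: 0.0767
finger_force: 0.0
```

Emit:
arm_command(
  targets=[
    [[1,-0.016,-0.029,0,0],[1,-0.032,-0.058,0,0],[1,-0.049,-0.088,0,0],[1,-0.066,-0.118,0,0],[1,-0.082,-0.148,0,0]],
  ],
)

```text
time: 20.02
eef_pos: [0.5775, -0.1132, 0.1487]
ee_rot: [3.142, 0.0, 1.603]
ft_force: [-0.0, -0.5, -0.2]
grip_width: 0.0853
finger_force: 0.0
```

Emit:
arm_command(
  targets=[
    [[1,-0.016,-0.029,0,0],[1,-0.032,-0.058,0,0],[1,-0.049,-0.088,0,0],[1,-0.066,-0.118,0,0],[1,-0.081,-0.147,0,0]],
  ],
)

```text
time: 20.43
eef_pos: [0.4964, -0.2606, 0.1487]
ee_rot: [3.142, 0.0, 1.603]
ft_force: [1.2, 0.6, -0.1]
grip_width: 0.0852
finger_force: 0.0
```

Emit:
arm_command(
  targets=[
    [[1,0,0,0,0],[1,0,0,0,0]],
  ],
)

```text
time: 20.6
eef_pos: [0.4968, -0.2607, 0.1486]
ee_rot: [3.142, -0.0, 1.6]
ft_force: [-0.3, 0.2, -0.6]
grip_width: 0.0853
finger_force: 0.0
```

```bash
python3 - <<'E'
from h import *
print(monitor.read_state()['eef_pos'])
p,im=snap('wrist','w7.png'); q,jm=snap('top','t7.png')
X=(.497,-.2583,.052);print('20',proj(p,X))
x,y=proj(p,X).astype(int)
a=cv2.resize(im[y-50:y+50,x-50:x+50],(400,400)); print(x-50,y-50)
x,y=340,180; b=cv2.resize(jm[y-50:y+50,x-50:x+50],(400,400)); print('26 in b',(proj(q,(.661,.036,.072))-[290,130])*4)
cv2.imwrite('pics/c7.png',np.hstack([a,b])[:,:,::-1])
E
```

```text
[ 0.49678475 -0.26065242  0.148612  ]
20 [318.85172656 220.65277497]
268 170
26 in b [  0.6942299  126.67448171]
```

View pics/c7.png

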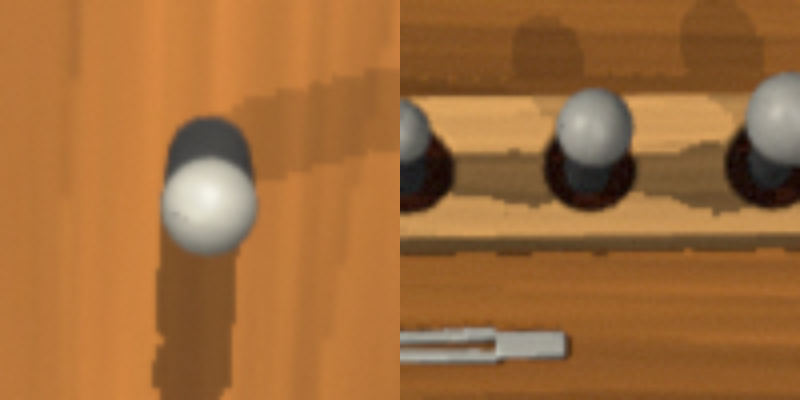

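Emit:
arm_command(
  targets=[
    [[1,0,0,-0.035,0],[1,0,0,-0.075,0],[1,0,0,-0.115,0],[1,0,0,-0.145,0],[1,0,0,-0.159,0]],
  ],
)

```text
time: 21.12
eef_pos: [0.4958, -0.2562, -0.0143]
ee_rot: [-3.138, -0.003, 1.605]
ft_force: [0.5, -0.1, 0.2]
grip_width: 0.0854
finger_force: 0.0
```

Emit:
arm_command(
  targets=[
    [[0.7,0,0,0,0],[0.5,0,0,0,0],[0.3,0,0,0,0],[0,0,0,0,0],[0,0,0,0,0]],
  ],
)

```text
time: 21.53
eef_pos: [0.4987, -0.2597, -0.0089]
ee_rot: [3.14, 0.001, 1.603]
ft_force: [0.2, -0.5, -0.4]
grip_width: 0.0256
finger_force: 0.0
```

Emit:
arm_command(
  targets=[
    [[0,0,0,0,0],[0,0,0,0,0],[0,0,0,0.008,0],[0,0,0,0.02,0],[0,0,0,0.035,0]],
  ],
)

```text
time: 21.95
eef_pos: [0.497, -0.2589, 0.0251]
ee_rot: [-3.141, -0.001, 1.603]
ft_force: [-0.4, -0.1, -0.8]
grip_width: 0.0178
finger_force: 58.6
```

Emit:
arm_command(
  targets=[
    [[0,0,0,0.02,0],[0,0,0,0.04,0],[0,0.003,0.007,0.06,0],[0,0.008,0.019,0.07,0],[0,0.015,0.035,0.075,0]],
  ],
)

```text
time: 22.37
eef_pos: [0.5135, -0.2247, 0.1019]
ee_rot: [3.139, 0.002, 1.601]
ft_force: [0.3, 1.2, -1.2]
grip_width: 0.0178
finger_force: 58.6
```

Emit:
arm_command(
  targets=[
    [[0,0.009,0.021,0,0],[0,0.018,0.042,0,0],[0,0.027,0.063,0,0],[0,0.036,0.084,0,0],[0,0.045,0.105,0,0]],
  ],
)

```text
time: 22.78
eef_pos: [0.5578, -0.1173, 0.0998]
ee_rot: [-3.142, -0.0, 1.603]
ft_force: [0.8, -0.6, -1.8]
grip_width: 0.0177
finger_force: 58.6
```

Emit:
arm_command(
  targets=[
    [[0,0.009,0.021,0,0],[0,0.018,0.042,0,0],[0,0.027,0.063,0,0],[0,0.036,0.084,0,0],[0,0.045,0.105,0,0]],
  ],
)

```text
time: 23.2
eef_pos: [0.6026, -0.0122, 0.0997]
ee_rot: [-3.141, -0.0, 1.603]
ft_force: [0.8, -0.4, -2.1]
grip_width: 0.0179
finger_force: 58.6
```

Emit:
arm_command(
  targets=[
    [[0,0.009,0.021,0,0],[0,0.018,0.042,0,0],[0,0.027,0.063,0,0],[0,0.036,0.084,0,0],[0,0.043,0.1,0,0]],
  ],
)

```text
time: 23.62
eef_pos: [0.6456, 0.0884, 0.0996]
ee_rot: [-3.141, -0.001, 1.604]
ft_force: [0.8, 0.0, -1.1]
grip_width: 0.0177
finger_force: 58.6
```

Emit:
arm_command(
  targets=[
    [[0,0.006,0.015,0,0],[0,0.01,0.024,0,0],[0,0.013,0.03,0,0],[0,0.013,0.03,0,0],[0,0.013,0.03,-0.01,0]],
  ],
)

```text
time: 24.03
eef_pos: [0.6597, 0.1157, 0.091]
ee_rot: [3.139, 0.0, 1.603]
ft_force: [0.6, -0.1, -0.5]
grip_width: 0.0181
finger_force: 58.7
```

Emit:
arm_command(
  targets=[
    [[0,0,0,-0.02,0],[0,0,0,-0.04,0],[0,0,0,-0.06,0],[0,0,0,-0.074,0],[0,0,0,-0.08,0]],
  ],
)

```text
time: 24.45
eef_pos: [0.6563, 0.1145, 0.0069]
ee_rot: [-3.138, 0.0, 1.601]
ft_force: [-11.6, -0.5, 53.1]
grip_width: 0.0181
finger_force: 65.2
```

Emit:
arm_command(
  targets=[
    [[0,0,0,0,0],[0,0,0,-0.002,0],[0,0,0,-0.003,0],[0,0,0,-0.003,0]],
  ],
)

```text
time: 24.78
eef_pos: [0.6588, 0.1154, 0.0071]
ee_rot: [3.141, 0.0, 1.602]
ft_force: [-0.7, -1.9, -0.6]
grip_width: 0.0178
finger_force: 59.0
```

Emit:
arm_command(
  targets=[
    [[0,0,0,-0.0005,0],[0.4,0,0,-0.0005,0],[0.7,0,0,-0.0005,0],[0.9,0,0,-0.0005,0],[0.9,0,0,-0.0005,0]],
  ],
)

```text
time: 25.2
eef_pos: [0.6586, 0.1158, 0.0061]
ee_rot: [3.141, -0.0, 1.603]
ft_force: [-0.5, -0.3, -0.0]
grip_width: 0.0657
finger_force: 0.0
```

Emit:
arm_command(
  targets=[
    [[0.9,0,0,0,0],[0.9,0,0,0.02,0],[0.9,0,0,0.05,0],[0.9,0,0,0.09,0],[0.9,0,0,0.13,0]],
  ],
)

```text
time: 25.62
eef_pos: [0.6576, 0.1158, 0.1368]
ee_rot: [-3.14, 0.0, 1.603]
ft_force: [1.8, -0.7, 0.1]
grip_width: 0.0769
finger_force: 0.0
```

Emit:
arm_command(
  targets=[
    [[1,-0.03,0.015,0.02,0],[1,-0.06,0.03,0.04,0],[1,-0.095,0.045,0.05,0],[1,-0.13,0.06,0.05,0],[1,-0.16,0.08,0.05,0]],
  ],
)

```text
time: 26.03
eef_pos: [0.4969, 0.1959, 0.187]
ee_rot: [3.14, -0.0, 1.602]
ft_force: [-0.2, 0.7, 0.2]
grip_width: 0.0855
finger_force: 0.0
```

```bash
python3 - <<'E'
from h import *
p,im=snap('scene','s8.png');cv2.imwrite('pics/s8c.png',cv2.resize(im[120:420,200:500,::-1],(600,600)))
E
```

```text
(no output)
```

View pics/s8c.png

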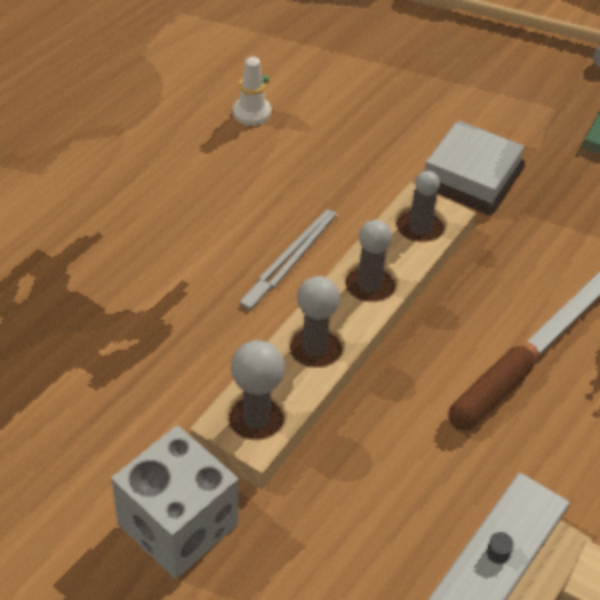

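All four punches stand upright in the recesses in the right order, largest at (257,365) beside the doming block. The cone, at (252,95), still stands with its ring.

```bash
python3 -c "
from workcell import env; print(env.finish_job())"
```

```text
the job is handed in; nothing more can be done
None
```

The job is handed in: the last picture shows the four punches upright, ball up, each in its own recess, running from the 38 mm one next to the doming block to the 20 mm one at the far end, with the ring cone still in place.

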